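Find the two full bamboo pots by feel and slide them home against the stop rail

TASK

Two of the four closed bamboo pots on the flute maker's bench are full of brass fittings and clearly heavier; find out which by feel, and slide those two up against the front of the dark wooden stop rail, between its end cheeks, side by side. The lids only rest in place, so keep every pot upright on the bench: slide, never lift or tip. Leave the two light pots standing where they are (a nudge of a few centimetres to feel them is fine), and do not disturb the glue jar, the tape roll or the hand tool.

Things in the scene. Friction and masses are not known exactly. Their poses are not given: they have to be found in the camera images.
- pot_a: one of four outwardly identical lidded bamboo pots: upright cylinder 64 mm in diameter, 53 mm high, small lid knob on top (61 mm in all). Origin at the centre of its underside, z up; yaw means nothing. Two of the four, different ones each time, are packed with brass and weigh 0.4 to 0.7 kg; the other two are nearly empty, 0.1 to 0.15 kg. The lid hides the contents.
- pot_b: one of four outwardly identical lidded bamboo pots: upright cylinder 64 mm in diameter, 53 mm high, small lid knob on top (61 mm in all). Origin at the centre of its underside, z up; yaw means nothing. Two of the four, different ones each time, are packed with brass and weigh 0.4 to 0.7 kg; the other two are nearly empty, 0.1 to 0.15 kg. The lid hides the contents.
- pot_c: one of four outwardly identical lidded bamboo pots: upright cylinder 64 mm in diameter, 53 mm high, small lid knob on top (61 mm in all). Origin at the centre of its underside, z up; yaw means nothing. Two of the four, different ones each time, are packed with brass and weigh 0.4 to 0.7 kg; the other two are nearly empty, 0.1 to 0.15 kg. The lid hides the contents.
- pot_d: one of four outwardly identical lidded bamboo pots: upright cylinder 64 mm in diameter, 53 mm high, small lid knob on top (61 mm in all). Origin at the centre of its underside, z up; yaw means nothing. Two of the four, different ones each time, are packed with brass and weigh 0.4 to 0.7 kg; the other two are nearly empty, 0.1 to 0.15 kg. The lid hides the contents.
- rail: fixed dark wooden stop rail beyond the pots, turned a little: a bar 360 mm long along its y, 24 mm thick, 32 mm high, with a cheek at each end reaching 35 mm out from its front (320 mm clear between cheeks). Origin at the centre of the bar's underside; its front face, towards the robot, is x = -12 mm in its frame, so a pot touching it has its centre at x = -44 mm.
- glue: bystander: white glue jar, 52 mm in diameter, 100 mm high, loose. Origin at the centre of its underside.
- tape: bystander: roll of tape lying flat, 84 mm in diameter, 24 mm high, loose. Origin at the centre of its underside.
- awl: bystander: hand tool with a wooden handle and a steel tip, 170 mm long, lying on the bench to the right of the pots, loose. Origin under its middle, x along the tool.
There are look-alikes about, which are no part of the job. What is shaped like the pot_d but green or red is not meant.

How it is judged:
By the outcome, as a careful person would: the job done as asked, in the order asked, and still so for the second after the job is handed in, with the robot touching nothing.
It also fails if it takes over 72 s, if anything falls off the work surface, if the arm or the gripper's body presses on something with over 40 N, if the wrist force passes 120 N, or if a joint passes its speed limit or range.

ROBOT

A 6-joint arm with a two-finger parallel gripper is mounted at the origin on the work surface. World frame = base frame: x ahead of the robot, y to its left, z up, the work surface at z = 0. Lengths are in m, angles in rad, forces in N, time in s.
With the tool pointing down it reaches from about 0.3 to 0.875 m from the base axis. Payload 6.4 kg.
Tool frame: the origin (TCP) lies between the finger pads; the fingertips stand 8 mm ahead of it and the grasp point (between the pads) lies 11 mm behind it; z points along the fingers, y is the direction in which the jaws open and shut (so a half turn about z gives the same grasp; the last joint's range is limited). The gripper opens to 85 mm and grips with 20 to 120 N. Pads are 22 mm wide; open, the fingers measure 114 mm over their backs; the gripper's body (76 mm by 85 mm) begins 54 mm behind the grasp point. The pads swing forward as they close: fully open they stand 13 mm farther back than shut.
Start: joints at [-1.339, 0.181, 1.607, -0, 1.354, -0.206], TCP at [0.244, -0.521, 0.239] pointing down, gripper open.
Joint ranges: [-2.99, 2.99], [-0.89, 2.07], [0.3, 2.58], [-1.14, 4.28], [0, 2.63], [-3.12, 3.12]. Speed limits (rad/s): [2.57, 2.57, 3.01, 3.14, 3.14, 3.14].

INTERFACE

Orientations are given as a unit quaternion [w, x, y, z].
In Python, from bench import monitor, viewer, workorder, spotter gives the robot as it stands. The module is installed in compiled form; this text tells all that it offers.
- The arm moves only by the tool move_arm, never from a script. Its argument "motion" is a list of rows, each a list of 3 entries, a list of its own where there are three numbers: the shift along the tool's x, y, z in units of 60 mm (1.0 is 60 mm), then the turn, a rotation vector about the tool's x, y, z in units of 8 degrees (1.0 is 8 degrees), then the opening in per cent of the stroke, from 0 (shut) to 100 (fully open). In form: [[[dx, dy, dz], [rx, ry, rz], grip], ...]. A call has 1 to 10 rows; each row is the pose to reach, as a shift and turn from the pose commanded when the call began, along the tool's axes at that moment; what a row does not reach only later rows make up. A row lasts 1/8 s, in which the tool goes at most 62.5 mm and 10.7 degrees, less where a joint would pass 70% of its speed; a pose out of reach is approached as far as the arm can. A call with a gripper value outside its range is refused whole. The fingers move at their own pace and stop on an object; the grip force is fixed at half the most. Time passes only in rows, so rows that repeat a pose let the fingers close. It gives the time, the measured TCP pose, the force and the opening at its end, in the units of the state.
- monitor.get_obs(): the state, without advancing time (a new reading comes with each control period).
- viewer.camera(name): name is "scene" or "top"; returns the picture (420x560x3 uint8, blue, green, red); there is no depth.
- viewer.calibration(name): a dict with "fovy" (degrees; the focal length in pixels is half the picture's height over the tangent of half this angle, whatever the lens; pixels are square), "cx", "cy" (the principal point, pixels), "extrinsics" (4x4, takes a point from camera to world coordinates). Camera axes: x right, y down, z forward; pixel columns grow to the right and rows downward; lengths in m; the calibration is good to about 2 mm. A picture is of the moment at which its call begins. calibration takes no time and is no camera call.
- workorder.hand_in(): hands the job in, once; it reports no verdict.
Trained networks look in the newest picture that a camera, given by its name, has taken for a name from the list of things; names that differ only in an ending like _2 or _b are one class to them, and where a whole thing is asked for, a point or a joint stands for the part that bears it (a point fixed in the world has none). Each returns a list of dicts, best first, with "score" (0 to 1); they miss things now and then, are a little off and sometimes report something else, mostly with a low value. They report only what shows in the picture. A call takes as long as a camera call. They do not tell look-alikes from the thing itself.
- spotter.search_frame(camera, name): "centre" ([column, row] as shares, 0 to 1, of the picture: columns of its width, rows of its height, amid what is visible of it).
- spotter.outline_of(camera, name): "region" (420x560 bool, what is visible of it) and "centre" ([column, row] as shares, 0 to 1, of the picture: columns of its width, rows of its height, amid what is visible of it).
The state is a dict: "time_s": time; "q": joint angles; "dq": joint speeds; "joint_efforts": joint torques, N m; "eef_pos": TCP position; "eef_rot": TCP orientation; "wrist_force": force on the tool from outside, world axes, zero at the start; "torque": the same for the moment, N m; "opening": opening from 0.0 (shut) to 1.0 (fully open).
Only numpy, scipy, OpenCV 4.12 (cv2) and the standard library are available. Lean on these libraries where they do the work, as an engineer would, in place of code of your own. Each camera call takes 0.05 s, during which the arm holds its last target. There are 200 camera calls.

## Working session

There is one attempt and no reset: what is moved stays moved. The work goes in short steps, Python scripts to look and compute and a tool call to move; the robot and the scene stay as the last step left them, time stands still between calls to the robot, and variables do not carry over. Pictures are saved under pics/ and viewed, about 8 in all and at most 12, crops included, and the job is handed in when it is done.

Besides the shell and the picture viewer there is one more tool, called after "Request:" as name(argument=value, ...), one argument or row to a line, values as JSON. move_arm: Moves the arm, as the interface text tells. Its arguments: {"type":"object","properties":{"motion":{"type":"array","items":{"type":"array"}}},"required":["motion"]}

```bash
mkdir -p pics; cat > h.py <<'E'
import numpy as np,cv2
from bench import monitor, viewer, workorder, spotter
def world(cam,px,z):
    c=viewer.calibration(cam);f=210/np.tan(np.radians(c["fovy"])/2);T=np.array(c["extrinsics"])
    d=T[:3,:3]@np.array([(px[0]-c["cx"])/f,(px[1]-c["cy"])/f,1]);o=T[:3,3]
    return o+d*(z-o[2])/d[2]
def pix(cam,p):
    c=viewer.calibration(cam);f=210/np.tan(np.radians(c["fovy"])/2);T=np.array(c["extrinsics"])
    q=T[:3,:3].T@(np.array(p)-T[:3,3]);return [c["cx"]+f*q[0]/q[2],c["cy"]+f*q[1]/q[2]]
E
python3 - <<'E'
from h import *
for n in("top","scene"):
    cv2.imwrite(f"pics/{n}0.png",viewer.camera(n))
    c=viewer.calibration(n);print(n,c["fovy"],c["cx"],c["cy"],np.round(c["extrinsics"],3).tolist())
for n in("pot_a","rail","glue","tape","awl"):
    for r in spotter.outline_of("top",n):
        m=r["region"];p=np.array(r["centre"])*[560,420];print(n,round(r["score"],2),p.round(1),m.sum(),world("top",p,.05 if n=="pot_a" else .02).round(3))
print(monitor.get_obs())
E
```

```text
top 50.18371711011683 273.1201130429728 204.8217856344007 [[-0.008, -0.991, 0.133, 0.439], [-0.999, 0.012, 0.032, -0.012], [-0.034, -0.133, -0.991, 0.997], [0.0, 0.0, 0.0, 1.0]]
scene 53.433543681710226 279.1892245730026 215.75819248243116 [[0.571, 0.537, -0.621, 1.253], [0.821, -0.362, 0.442, -0.475], [0.013, -0.762, -0.648, 0.765], [0.0, 0.0, 0.0, 1.0]]
pot_a 0.73 [119.4 225. ] 849 [0.526 0.348 0.05 ]
pot_a 0.69 [181.8 220. ] 849 [0.536 0.214 0.05 ]
pot_a 0.68 [385.5 230.7] 877 [ 0.508 -0.217  0.05 ]
pot_a 0.64 [322.1 264.3] 732 [ 0.439 -0.083  0.05 ]
pot_a 0.61 [136.7 262.7] 885 [0.446 0.308 0.05 ]
pot_a 0.56 [245.1 269.9] 731 [0.429 0.078 0.05 ]
rail 0.92 [258.7 138.8] 2587 [0.72  0.051 0.02 ]
rail 0.45 [460.9 269.8] 595 [ 0.425 -0.379  0.02 ]
glue 0.9 [102.2 162.8] 876 [0.67  0.404 0.02 ]
tape 0.73 [455.9 145.4] 828 [ 0.697 -0.385  0.02 ]
tape 0.65 [462.9 269.4] 570 [ 0.426 -0.383  0.02 ]
awl 0.84 [461.6 268. ] 560 [ 0.429 -0.381  0.02 ]
{'time_s': 0.35, 'q': array([-1.33926371e+00,  1.80963730e-01,  1.60719964e+00,  2.28192541e-06,
        1.35380055e+00, -2.06309807e-01]), 'dq': array([-2.24987871e-03, -3.89582740e-06, -2.01322321e-03, -1.78043314e-03,
       -4.35049731e-04,  8.04713589e-04]), 'joint_efforts': array([ 1.05040384e-03, -4.44281316e+01, -3.51096117e+01, -1.88317995e-04,
        4.39443451e-03, -8.50812114e-06]), 'eef_pos': array([ 0.24378093, -0.52065805,  0.2390997 ]), 'eef_rot': array([-1.85634389e-04,  9.76132341e-01,  2.17176466e-01, -1.22698605e-06]), 'wrist_force': array([-0.3106917 , -0.66754176,  0.31125803]), 'torque': array([ 0.00712783, -0.01611289,  0.00471361]), 'opening': 1.0007590400068256}
```

View pics/top0.png

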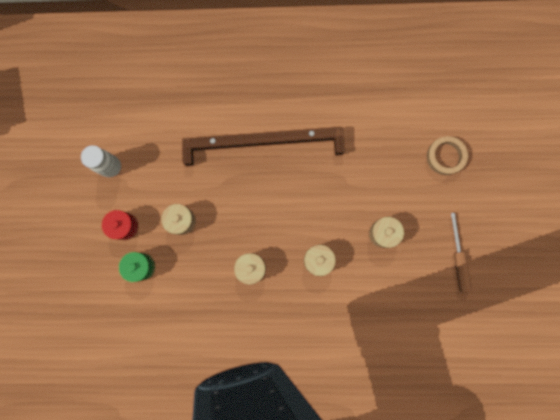

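View pics/scene0.png

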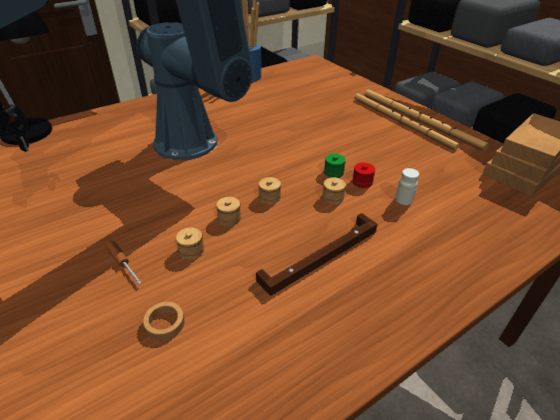

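The top view shows the natural pots at about (177,219), (250,268), (320,260) and (389,232). The red and green look-alikes are at (118,225) and (135,267). The rail runs from (183,150) to (343,140), open toward the robot. The scene view agrees. Next I'll measure more finely.

```bash
python3 - <<'E'
from h import *
im=cv2.imread("pics/top0.png")
hsv=cv2.cvtColor(im,cv2.COLOR_BGR2HSV)
for c in[(177,219),(250,268),(320,260),(389,232)]: print(c,hsv[c[1]-6,c[0]-6],hsv[c[1]+8,c[0]+6])
print("wood",hsv[200,280],hsv[300,250])
m=((hsv[...,0]>15)&(hsv[...,0]<32)&(hsv[...,2]>140)).astype(np.uint8)
n,l,s,ce=cv2.connectedComponentsWithStats(m)
for i in range(1,n):
    if s[i,4]>200:
        cn=cv2.findContours((l==i).astype(np.uint8),cv2.RETR_EXTERNAL,cv2.CHAIN_APPROX_NONE)[0][0]
        e=cv2.minEnclosingCircle(cn); print(s[i],np.round(e[0],1),round(e[1],1),world("top",e[0],.053).round(4), "diam mm",np.linalg.norm(world("top",(e[0][0]+e[1],e[0][1]),.053)-world("top",(e[0][0]-e[1],e[0][1]),.053)).round(3))
crop=im[120:172,175:350];cv2.imwrite("pics/crop.png",cv2.resize(crop,None,fx=4.5,fy=4.5,interpolation=cv2.INTER_CUBIC))
E
```

```text
(177, 219) [ 21  82 196] [ 21  86 196]
(250, 268) [ 23  75 196] [ 21  80 195]
(320, 260) [ 23  79 196] [ 22  78 197]
(389, 232) [ 21  83 196] [ 21  84 195]
wood [ 13 134 187] [ 13 134 170]
[429 137  38  37 511] [447.8 154.6] 19.3 [ 0.6686 -0.3544  0.053 ] diam mm 0.081
[161 204  30  31 723] [175.9 218.6] 15.5 [0.5383 0.2258 0.053 ] diam mm 0.067
[372 217  33  31 799] [387.8 231.7] 16.3 [ 0.5057 -0.2209  0.053 ] diam mm 0.067
[304 245  32  31 785] [319.4 260.1] 15.9 [ 0.4481 -0.0771  0.053 ] diam mm 0.066
[234 253  31  32 771] [249.1 268.3] 15.8 [0.4323 0.0695 0.053 ] diam mm 0.066
```

View pics/crop.png

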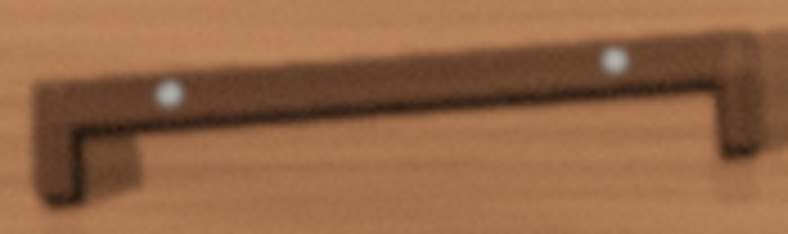

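The crop shows the rail's back corners at about (183,138.9) and (344,127.3) px. Its front inner corners are at about (192.3,148) and (334.6,138).

```bash
python3 - <<'E'
from h import *
P={k:world("top",v,.032)[:2] for k,v in dict(bl=(183,138.9),br=(343.9,127.3),fl=(192.3,148.),fr=(334.6,138.1)).items()}
for k in P:print(k,P[k].round(4))
print("len",np.linalg.norm(P['bl']-P['br']),"clear",np.linalg.norm(P['fl']-P['fr']))
for a,b in(("bl","br"),("fl","fr")):
    d=P[a]-P[b];print("yaw deg",np.degrees(np.arctan2(-d[0],d[1])),"mid",(P[a]+P[b])/2)
im=cv2.imread("pics/scene0.png");hsv=cv2.cvtColor(im,cv2.COLOR_BGR2HSV)
m=((hsv[...,0]>14)&(hsv[...,0]<32)&(hsv[...,2]>140)).astype(np.uint8)
# predicted pixels of knob top vs picture
for p in[(.5383,.2258),(.5057,-.2209),(.4481,-.0771),(.4323,.0695)]:
    q=pix("scene",(*p,.061));print(p,np.round(q,1))
for k in("fl","fr","bl","br"):print(k,np.round(pix("scene",(*P[k],.032)),1))
cv2.imwrite("pics/scrop.png",cv2.resize(im[165:300,165:385],None,fx=3.5,fy=3.5,interpolation=cv2.INTER_CUBIC))
E
```

```text
bl [0.7191 0.2189]
br [ 0.7391 -0.139 ]
fl [0.6979 0.1977]
fr [ 0.7149 -0.1179]
len 0.35843256276557867 clear 0.3159967575583927
yaw deg 3.2126963222027594 mid [0.72909733 0.03996895]
yaw deg 3.0971178004846758 mid [0.70639545 0.03991632]
(0.5383, 0.2258) [333.6 180.6]
(0.5057, -0.2209) [187.3 232.9]
(0.4481, -0.0771) [226.7 200.8]
(0.4323, 0.0695) [268.5 180.4]
fl [363.4 221.8]
fr [269. 276.]
bl [374.8 223.2]
br [267.2 286.7]
```

View pics/scrop.png

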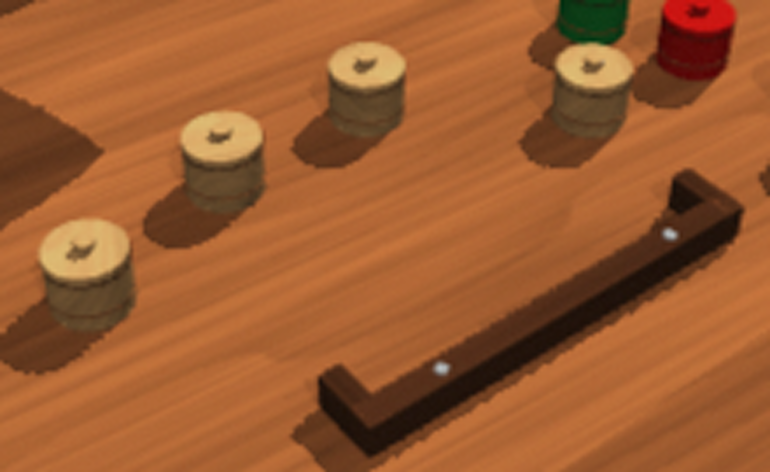

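The scene view (same pots, rail open toward the robot) agrees with the top view to within about 3 px, i.e. a few mm. I take the rail's bar centre as ≈(0.718, 0.040) with yaw ≈3.15°. First I'll turn the tool to match the rail and raise it above the starting point behind the rightmost pot.

```bash
cat >> h.py <<'E'
from scipy.spatial.transform import Rotation as R
YAW=np.radians(3.15);C=np.array([.718,.040]);E=np.array([np.cos(YAW),np.sin(YAW)]);N=np.array([-E[1],E[0]])
POTS=dict(P1=(.5383,.2258),P2=(.4323,.0695),P3=(.4481,-.0771),P4=(.5057,-.2209))
def rail(p): d=np.array(p)[:2]-C; return np.array([d@E,d@N])
def unrail(r): return C+r[0]*E+r[1]*N
def go(*targets):
    o=monitor.get_obs();w,x,y,z=o["eef_rot"];r=R.from_quat([x,y,z,w])
    tx=r.as_matrix()[:,0];print("t",o["time_s"],"pos",o["eef_pos"].round(4),"railpos",rail(o["eef_pos"]).round(4),"heading",np.degrees(np.arctan2(tx[1],tx[0])).round(2),"F",o["wrist_force"].round(2))
    for t in targets: print(np.round(t,3),"->",np.round(r.inv().apply(np.array(t)-o["eef_pos"])/.06,3))
E
python3 - <<'E'
from h import *
for k,p in POTS.items():print(k,rail(p).round(4))
p=np.array(POTS["P4"])-.07*E
go((*p,.12),(*p,.022))
E
```

```text
P1 [-0.1692  0.1954]
P2 [-0.2836  0.0452]
P3 [-0.2759 -0.1021]
P4 [-0.2263 -0.2488]
t 0.35 pos [ 0.2438 -0.5207  0.2391] railpos [-0.5043 -0.5338] heading 25.09 F [-0.31 -0.67  0.31]
[ 0.436 -0.225  0.12 ] -> [ 4.989 -3.109  1.987]
[ 0.436 -0.225  0.022] -> [ 4.989 -3.108  3.62 ]
```

Request:
move_arm(
  motion=[
    [[0.8,-0.5,0.3],[0,0,0.6],50],
    [[1.6,-1.0,0.6],[0,0,1.2],50],
    [[2.4,-1.5,0.9],[0,0,1.8],50],
    [[3.2,-2.0,1.2],[0,0,2.4],50],
    [[4.0,-2.5,1.5],[0,0,2.74],50],
    [[4.6,-2.87,1.8],[0,0,2.74],50],
    [[4.99,-3.11,1.99],[0,0,2.74],50],
    [[4.99,-3.11,1.99],[0,0,2.74],50],
    [[4.99,-3.11,1.99],[0,0,2.74],50],
    [[4.99,-3.11,1.99],[0,0,2.74],50],
  ],
)

```text
time_s: 1.6
eef_pos: [0.4358, -0.2261, 0.1205]
eef_rot: [0.001, 1.0, 0.027, 0.0]
wrist_force: [-1.0, 0.7, -0.4]
opening: 0.503
```

```bash
python3 - <<'E'
from h import *
p=np.array(POTS["P4"])-.07*E
go((*p,.12),(*p,.022))
f=[]
for i in range(5):
    im=viewer.camera("top");f.append(monitor.get_obs()["wrist_force"])
print(np.round(f,2).tolist(),monitor.get_obs()["opening"])
E
```

```text
t 1.6 pos [ 0.4358 -0.2261  0.1205] railpos [-0.2964 -0.2502] heading 3.09 F [-1.03  0.66 -0.44]
[ 0.436 -0.225  0.12 ] -> [ 0.001 -0.022  0.009]
[ 0.436 -0.225  0.022] -> [ 0.    -0.024  1.642]
[[0.23, 0.03, 0.21], [0.16, 0.07, 0.73], [-0.65, 0.83, -0.69], [-0.24, -1.29, 0.32], [-0.41, 0.04, -0.83]] 0.49826141095229803
```

Request:
move_arm(
  motion=[
    [[0,-0.02,0.82],[0,0,0],50],
    [[0,-0.02,1.64],[0,0,0],50],
    [[0,-0.02,1.64],[0,0,0],50],
    [[0.2,-0.02,1.64],[0,0,0],50],
    [[0.42,-0.02,1.64],[0,0,0],50],
    [[0.42,-0.02,1.64],[0,0,0],50],
  ],
)

```text
time_s: 2.6
eef_pos: [0.4635, -0.2233, 0.0236]
eef_rot: [0.001, 1.0, 0.028, 0.002]
wrist_force: [-0.1, -0.4, -1.0]
opening: 0.503
```

```bash
cat >> h.py <<'E'
def feel(n=1):
    for i in range(n):
        if i: viewer.camera("top")
        o=monitor.get_obs();print("t",round(o["time_s"],3),"x",rail(o["eef_pos"]).round(4),"F",o["wrist_force"].round(2),"T",o["torque"].round(3),"q",o["joint_efforts"].round(2))
E
python3 -c "
from h import *
feel(4)"
```

```text
t 2.6 x [-0.2685 -0.2489] F [-0.11 -0.45 -0.98] T [-0.018 -0.004 -0.012] q [ 1.400e-01 -4.307e+01 -2.564e+01  5.000e-02 -4.000e-02  1.100e-01]
t 2.65 x [-0.2695 -0.2484] F [-0.24 -0.26 -0.5 ] T [ 0.093 -0.002 -0.002] q [ 1.000e-01 -4.335e+01 -2.588e+01  3.000e-02 -8.000e-02  4.000e-02]
t 2.7 x [-0.2703 -0.248 ] F [-0.18  0.   -0.62] T [ 0.004 -0.018  0.023] q [ 9.000e-02 -4.338e+01 -2.575e+01  1.000e-02 -6.000e-02  1.000e-02]
t 2.75 x [-0.2708 -0.2478] F [ 0.05  0.18 -0.14] T [-0.002 -0.017  0.024] q [ 1.000e-01 -4.335e+01 -2.556e+01  1.000e-02 -3.000e-02  0.000e+00]
```

Request:
move_arm(
  motion=[
    [[0.1,0,0],[0,0,0],50],
    [[0.2,0,0],[0,0,0],50],
    [[0.3,0,0],[0,0,0],50],
  ],
)

```text
time_s: 3.12
eef_pos: [0.4784, -0.2212, 0.0214]
eef_rot: [-0.0, 1.0, 0.028, -0.001]
wrist_force: [-5.8, -1.1, 4.8]
opening: 0.498
```

```bash
python3 -c "
from h import *
feel(4)"
```

```text
t 3.125 x [-0.2536 -0.2476] F [-5.78 -1.09  4.82] T [-0.078  0.853  0.007] q [  1.28 -44.41 -26.59   0.93  -1.29  -0.09]
t 3.175 x [-0.2528 -0.2477] F [-2.76  0.44  0.54] T [ 0.028  0.515 -0.007] q [  0.39 -44.87 -25.56   0.25  -0.6   -0.  ]
t 3.225 x [-0.253  -0.2476] F [-1.78 -0.34  1.04] T [-0.024  0.242  0.052] q [  0.57 -44.7  -26.17   0.3   -0.32   0.08]
t 3.275 x [-0.253  -0.2476] F [-2.69 -0.27  0.74] T [0.004 0.187 0.024] q [  0.4  -44.55 -25.92   0.21  -0.29   0.05]
```

Request:
move_arm(
  motion=[
    [[0.1,0,0],[0,0,0],50],
    [[0.2,0,0],[0,0,0],50],
  ],
)

```text
time_s: 3.52
eef_pos: [0.4902, -0.2204, 0.0213]
eef_rot: [-0.0, 1.0, 0.028, -0.001]
wrist_force: [-4.9, -0.7, 2.9]
opening: 0.501
```

```bash
python3 -c "
from h import *
feel(4)"
```

```text
t 3.525 x [-0.2417 -0.2475] F [-4.86 -0.72  2.91] T [-0.087  0.74   0.038] q [  0.97 -45.87 -26.87   0.77  -1.18  -0.09]
t 3.575 x [-0.2409 -0.2476] F [-2.85  1.24  0.01] T [ 0.043  0.392 -0.001] q [  0.21 -46.16 -25.76   0.16  -0.49   0.  ]
t 3.625 x [-0.241  -0.2475] F [-2.16  0.78  0.85] T [-0.003  0.21   0.045] q [  0.36 -46.32 -26.82   0.21  -0.37   0.09]
t 3.675 x [-0.241  -0.2475] F [-2.05  0.    0.55] T [0.056 0.203 0.032] q [  0.08 -46.03 -26.44   0.09  -0.31   0.05]
```

Request:
move_arm(
  motion=[
    [[-0.8,0,0],[0,0,0],50],
    [[-1.4,0,-0.7],[0,0,0],50],
    [[-1.6,-0.7,-1.2],[0,0,0],50],
    [[-1.75,-1.6,-1.2],[0,0,0],50],
    [[-1.75,-2.42,-1.0],[0,0,0],50],
    [[-1.75,-2.42,-0.5],[0,0,0],50],
    [[-1.75,-2.42,0],[0,0,0],50],
    [[-1.5,-2.42,0],[0,0,0],50],
    [[-1.28,-2.42,0],[0,0,0],50],
    [[-1.28,-2.42,0],[0,0,0],50],
  ],
)

```text
time_s: 4.92
eef_pos: [0.4089, -0.0808, 0.0229]
eef_rot: [0.001, 1.0, 0.028, 0.002]
wrist_force: [0.3, -0.3, 0.2]
opening: 0.501
```

```bash
python3 -c "
from h import *
feel(4)"
```

```text
t 4.925 x [-0.3153 -0.1036] F [ 0.33 -0.28  0.24] T [ 0.019  0.06  -0.032] q [  0.12 -32.03 -23.73   0.04  -0.06   0.1 ]
t 4.975 x [-0.3164 -0.1032] F [ 0.77 -0.09 -0.35] T [ 0.03  -0.015 -0.035] q [ 4.000e-02 -3.229e+01 -2.406e+01  2.000e-02 -1.000e-01  4.000e-02]
t 5.025 x [-0.3171 -0.1029] F [ 0.14 -0.05  0.05] T [ 0.054 -0.039  0.037] q [ 3.000e-02 -3.233e+01 -2.393e+01  1.000e-02 -7.000e-02  1.000e-02]
t 5.075 x [-0.3176 -0.1027] F [-0.8  -0.34 -1.78] T [-0.032  0.035 -0.069] q [ 4.000e-02 -3.233e+01 -2.373e+01  1.000e-02 -4.000e-02  0.000e+00]
```

Request:
move_arm(
  motion=[
    [[0.1,0,0],[0,0,0],50],
    [[0.2,0,0],[0,0,0],50],
    [[0.3,0,0],[0,0,0],50],
  ],
)

```text
time_s: 5.45
eef_pos: [0.4243, -0.0788, 0.0215]
eef_rot: [-0.0, 1.0, 0.028, -0.0]
wrist_force: [-2.3, -0.2, 1.6]
opening: 0.505
```

```bash
python3 -c "
from h import *
feel(4)"
```

```text
t 5.45 x [-0.2997 -0.1025] F [-2.28 -0.2   1.6 ] T [-0.053  0.252  0.065] q [ -0.08 -34.77 -23.76   0.2   -0.5   -0.07]
t 5.5 x [-0.2988 -0.1028] F [-0.92 -0.04  0.11] T [0.033 0.096 0.001] q [ 2.400e-01 -3.437e+01 -2.209e+01 -5.000e-02  1.500e-01 -2.000e-02]
t 5.55 x [-0.2991 -0.1027] F [ 0.53  0.48 -0.12] T [0.012 0.053 0.036] q [  0.08 -34.3  -23.57   0.     0.04   0.06]
t 5.6 x [-0.2994 -0.1026] F [-0.03 -0.4   0.03] T [ 0.01   0.004 -0.005] q [ 3.000e-02 -3.436e+01 -2.372e+01  0.000e+00 -0.000e+00  3.000e-02]
```

Request:
move_arm(
  motion=[
    [[0.1,0,0],[0,0,0],50],
    [[0.2,0,0],[0,0,0],50],
  ],
)

```text
time_s: 5.85
eef_pos: [0.4364, -0.0781, 0.0214]
eef_rot: [-0.0, 1.0, 0.028, -0.0]
wrist_force: [-0.9, -0.4, 0.0]
opening: 0.501
```

```bash
python3 -c "
from h import *
feel(4)"
```

```text
t 5.85 x [-0.2877 -0.1025] F [-0.9  -0.39  0.05] T [ 0.016  0.136 -0.028] q [ -0.19 -36.37 -23.69   0.09  -0.24  -0.08]
t 5.9 x [-0.2867 -0.1028] F [-0.76 -1.06  0.78] T [0.015 0.053 0.009] q [ 2.300e-01 -3.562e+01 -2.214e+01 -5.000e-02  1.600e-01 -2.000e-02]
t 5.95 x [-0.287  -0.1027] F [-0.03 -0.37 -0.04] T [-0.042  0.014  0.013] q [ 7.000e-02 -3.555e+01 -2.369e+01  1.000e-02  3.000e-02  6.000e-02]
t 6.0 x [-0.2873 -0.1027] F [-0.03 -0.91  0.38] T [ 0.001  0.022 -0.015] q [ 2.000e-02 -3.564e+01 -2.391e+01  1.000e-02 -1.000e-02  2.000e-02]
```

Request:
move_arm(
  motion=[
    [[-0.6,0,0],[0,0,0],50],
    [[-1.1,0,-0.7],[0,0,0],50],
    [[-1.1,-0.8,-1.2],[0,0,0],50],
    [[-1.1,-1.7,-1.2],[0,0,0],50],
    [[-1.1,-2.46,-1.0],[0,0,0],50],
    [[-1.1,-2.46,-0.5],[0,0,0],50],
    [[-1.1,-2.46,0],[0,0,0],50],
    [[-0.85,-2.46,0],[0,0,0],50],
    [[-0.64,-2.46,0],[0,0,0],50],
    [[-0.64,-2.46,0],[0,0,0],50],
  ],
)

```text
time_s: 7.25
eef_pos: [0.3926, 0.0666, 0.023]
eef_rot: [0.0, 1.0, 0.027, 0.002]
wrist_force: [-0.3, 0.0, 0.4]
opening: 0.504
```

```bash
python3 -c "
from h import *
feel(4)"
```

```text
t 7.25 x [-0.3234  0.0445] F [-0.34  0.04  0.4 ] T [-0.019  0.029 -0.007] q [-0.000e+00 -2.984e+01 -2.352e+01  1.000e-02 -8.000e-02  4.000e-02]
t 7.3 x [-0.3247  0.0447] F [-0.22  0.02  0.7 ] T [-0.004 -0.018 -0.007] q [-9.000e-02 -3.011e+01 -2.388e+01  1.000e-02 -1.100e-01  1.000e-02]
t 7.35 x [-0.3255  0.0448] F [-0.39 -0.77 -0.31] T [-0.007 -0.036 -0.058] q [ -0.08 -30.16 -23.74   0.    -0.07   0.  ]
t 7.4 x [-0.326   0.0449] F [-0.51 -0.12 -0.62] T [-0.017  0.011  0.062] q [ -0.06 -30.16 -23.52   0.    -0.04   0.  ]
```

Request:
move_arm(
  motion=[
    [[0.1,0,0],[0,0,0],50],
    [[0.2,0,0],[0,0,0],50],
    [[0.3,0,0],[0,0,0],50],
  ],
)

```text
time_s: 7.78
eef_pos: [0.405, 0.0683, 0.021]
eef_rot: [-0.0, 1.0, 0.028, -0.003]
wrist_force: [-12.2, -0.8, 11.2]
opening: 0.504
```

```bash
python3 -c "
from h import *
feel(3)"
```

```text
t 7.775 x [-0.3109  0.0454] F [-12.25  -0.82  11.24] T [-0.237  1.644 -0.035] q [ -0.5  -31.46 -27.48   0.56  -3.33  -0.06]
t 7.825 x [-0.3098  0.0453] F [-5.29  0.78  3.14] T [0.062 0.766 0.025] q [-1.100e-01 -3.251e+01 -2.473e+01  1.000e-02 -1.320e+00  4.000e-02]
t 7.875 x [-0.3097  0.0454] F [-4.87 -0.21  2.83] T [-0.024  0.689  0.032] q [ -0.41 -32.47 -26.25   0.13  -1.47   0.06]
```

Request:
move_arm(
  motion=[
    [[0.1,0,0],[0,0,0],50],
    [[0.2,0,0],[0,0,0],50],
  ],
)

```text
time_s: 8.12
eef_pos: [0.4172, 0.069, 0.0209]
eef_rot: [-0.0, 1.0, 0.028, -0.003]
wrist_force: [-8.1, 0.8, 5.7]
opening: 0.5
```

```bash
python3 -c "
from h import *
feel(4)"
```

```text
t 8.125 x [-0.2988  0.0455] F [-8.07  0.77  5.7 ] T [-0.097  1.058  0.038] q [-5.500e-01 -3.384e+01 -2.651e+01  2.600e-01 -2.220e+00 -3.000e-02]
t 8.175 x [-0.2973  0.0453] F [-3.56  0.33 -0.29] T [0.049 0.559 0.018] q [ 1.300e-01 -3.433e+01 -2.399e+01 -2.000e-02 -7.200e-01  2.000e-02]
t 8.225 x [-0.2972  0.0453] F [-4.11  0.26  0.07] T [0.035 0.622 0.023] q [ -0.4  -34.55 -26.08   0.04  -1.09   0.05]
t 8.275 x [-0.2973  0.0453] F [-4.3   0.04 -0.1 ] T [ 0.111  0.549 -0.001] q [ -0.55 -34.63 -26.24  -0.    -1.08   0.04]
```

P2 (8–12 N, moment ~1.1 N·m) and P4 (5–6 N, ~0.8) are heavy. P3 is light (1–2 N, ~0.15), so the untested P1 must be the other light one. I'll push P2 straight to the rail.

Request:
move_arm(
  motion=[
    [[0.15,0,0],[0,0,0],50],
    [[0.35,0,0],[0,0,0],50],
    [[0.55,0,0],[0,0,0],50],
    [[0.75,0,0],[0,0,0],50],
    [[0.95,0,0],[0,0,0],50],
    [[1.15,0,0],[0,0,0],50],
    [[1.35,0,0],[0,0,0],50],
    [[1.55,0,0],[0,0,0],50],
    [[1.7,0,0],[0,0,0],50],
    [[1.8,0,0],[0,0,0],50],
  ],
)

```text
time_s: 9.52
eef_pos: [0.528, 0.0747, 0.0215]
eef_rot: [0.0, 1.0, 0.028, -0.0]
wrist_force: [-4.1, 0.3, -0.8]
opening: 0.501
```

Request:
move_arm(
  motion=[
    [[0.15,0,0],[0,0,0],50],
    [[0.35,0,0],[0,0,0],50],
    [[0.55,0,0],[0,0,0],50],
    [[0.75,0,0],[0,0,0],50],
    [[0.95,0,0],[0,0,0],50],
    [[1.15,0,0],[0,0,0],50],
    [[1.3,0,0],[0,0,0],50],
    [[1.4,0,0],[0,0,0],50],
    [[1.45,0,0],[0,0,0],50],
    [[1.45,0,0],[0,0,0],50],
  ],
)

```text
time_s: 10.78
eef_pos: [0.6146, 0.0795, 0.0215]
eef_rot: [-0.0, 1.0, 0.028, 0.0]
wrist_force: [-1.7, 1.1, -1.5]
opening: 0.5
```

```bash
python3 - <<'E'
from h import *
feel(3);go()
a=viewer.camera("top");b=viewer.camera("scene")
cv2.imwrite("pics/c2.png",np.hstack([cv2.resize(a[110:290,150:420],(540,360)),cv2.resize(b[150:330,170:300],(260,360))]))
E
```

```text
t 10.775 x [-0.1011  0.0451] F [-1.69  1.14 -1.53] T [ 0.027  0.291 -0.009] q [-4.400e-01 -5.600e+01 -2.979e+01 -5.000e-02 -5.400e-01  2.000e-02]
t 10.825 x [-0.1011  0.0452] F [-0.49  0.61 -1.33] T [ 0.024  0.244 -0.001] q [-4.900e-01 -5.599e+01 -2.956e+01 -7.000e-02 -4.600e-01  2.000e-02]
t 10.875 x [-0.1012  0.0452] F [-1.37 -0.05 -1.83] T [ 0.091  0.19  -0.001] q [-4.800e-01 -5.596e+01 -2.939e+01 -8.000e-02 -4.100e-01  2.000e-02]
t 10.875 pos [0.6145 0.0796 0.0215] railpos [-0.1012  0.0452] heading 3.16 F [-1.37 -0.05 -1.83]
```

View pics/c2.png

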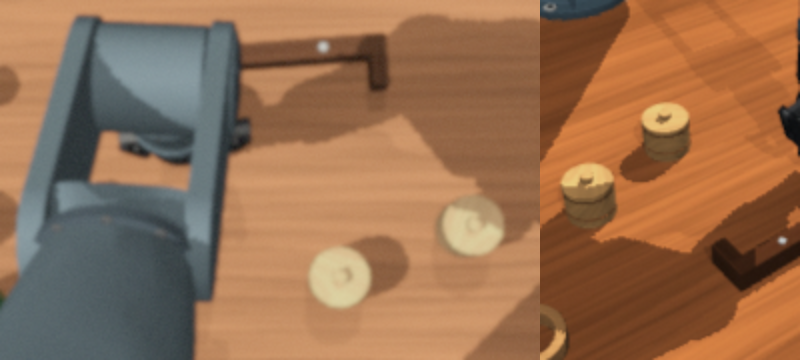

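The top crop shows P2 hidden under the arm, and P3 and P4 standing upright at about (340,277) and (472,226) in the crop. I'll push P2 the last bit in small steps while watching the force.

Request:
move_arm(
  motion=[
    [[0.1,0,0],[0,0,0],50],
    [[0.2,0,0],[0,0,0],50],
    [[0.28,0,0],[0,0,0],50],
    [[0.34,0,0],[0,0,0],50],
  ],
)

```text
time_s: 11.48
eef_pos: [0.6348, 0.0806, 0.0215]
eef_rot: [0.0, 1.0, 0.028, -0.0]
wrist_force: [-5.7, 0.3, 2.1]
opening: 0.5
```

```bash
python3 -c "
from h import *
feel(2)"
```

```text
t 11.475 x [-0.0808  0.0451] F [-5.68  0.3   2.1 ] T [-0.043  0.692 -0.018] q [-4.100e-01 -5.761e+01 -3.077e+01  1.000e-01 -1.440e+00 -2.000e-02]
t 11.525 x [-0.0803  0.0451] F [-3.1   0.47  0.35] T [-0.017  0.57  -0.037] q [-1.700e-01 -5.724e+01 -2.961e+01 -0.000e+00 -8.900e-01 -1.000e-02]
```

Request:
move_arm(
  motion=[
    [[0.04,0,0],[0,0,0],50],
    [[0.04,0,0],[0,0,0],50],
  ],
)

```text
time_s: 11.78
eef_pos: [0.6371, 0.0807, 0.0215]
eef_rot: [-0.0, 1.0, 0.028, 0.0]
wrist_force: [-4.6, 0.9, -0.4]
opening: 0.499
```

```bash
python3 -c "
from h import *
feel(2)"
```

```text
t 11.775 x [-0.0785  0.0451] F [-4.64  0.87 -0.36] T [-0.03   0.53  -0.014] q [-4.600e-01 -5.779e+01 -3.082e+01  3.000e-02 -1.090e+00 -0.000e+00]
t 11.825 x [-0.0785  0.0451] F [-3.15  0.28  0.72] T [-0.059  0.598 -0.023] q [-4.300e-01 -5.773e+01 -3.067e+01  4.000e-02 -1.050e+00 -0.000e+00]
```

Not touching the rail yet.

Request:
move_arm(
  motion=[
    [[0.04,0,0],[0,0,0],50],
    [[0.04,0,0],[0,0,0],50],
  ],
)

```text
time_s: 12.08
eef_pos: [0.6394, 0.0809, 0.0215]
eef_rot: [-0.0, 1.0, 0.028, -0.0]
wrist_force: [-4.6, 0.3, -0.4]
opening: 0.5
```

```bash
python3 -c "
from h import *
feel(2)"
```

```text
t 12.075 x [-0.0762  0.0451] F [-4.57  0.33 -0.37] T [-0.008  0.639 -0.025] q [-5.100e-01 -5.804e+01 -3.100e+01  2.000e-02 -1.180e+00 -0.000e+00]
t 12.125 x [-0.0762  0.0451] F [-3.92 -0.11  0.05] T [-0.01   0.59  -0.058] q [-4.700e-01 -5.792e+01 -3.087e+01  4.000e-02 -1.170e+00 -0.000e+00]
```

Request:
move_arm(
  motion=[
    [[0.04,0,0],[0,0,0],50],
    [[0.04,0,0],[0,0,0],50],
  ],
)

```text
time_s: 12.38
eef_pos: [0.6398, 0.0808, 0.0212]
eef_rot: [0.0, 1.0, 0.028, -0.002]
wrist_force: [-12.1, -0.6, 7.1]
opening: 0.5
```

```bash
python3 -c "
from h import *
feel(2)"
```

```text
t 12.375 x [-0.0759  0.0451] F [-12.08  -0.59   7.15] T [-0.297  1.775 -0.075] q [ -0.11 -56.18 -33.56   0.53  -3.46  -0.07]
t 12.425 x [-0.0759  0.0451] F [-11.19  -1.87   6.42] T [-0.271  1.706 -0.038] q [ -0.11 -56.27 -33.5    0.52  -3.43  -0.07]
```

Request:
move_arm(
  motion=[
    [[0.04,0,0],[0,0,0],50],
    [[0.04,0,0],[0,0,0],50],
  ],
)

```text
time_s: 12.68
eef_pos: [0.64, 0.0808, 0.021]
eef_rot: [0.0, 1.0, 0.028, -0.005]
wrist_force: [-20.6, -2.3, 13.3]
opening: 0.5
```

```bash
python3 -c "
from h import *
feel(2)"
```

```text
t 12.675 x [-0.0756  0.045 ] F [-20.56  -2.33  13.32] T [-0.573  2.928 -0.121] q [  0.34 -54.47 -36.33   1.04  -5.83  -0.09]
t 12.725 x [-0.0756  0.045 ] F [-21.81  -3.19  12.66] T [-0.508  2.908 -0.118] q [  0.33 -54.6  -36.28   1.03  -5.81  -0.1 ]
```

P2 is seated: contact stopped it at TCP rail x = -0.0758 with 20 N. I'll back off, rise and re-measure P4.

Request:
move_arm(
  motion=[
    [[-0.1,0,0],[0,0,0],50],
    [[-0.3,0,0],[0,0,0],50],
    [[-0.9,0,0],[0,0,0],50],
    [[-1.5,0,-0.6],[0,0,0],50],
    [[-2.2,0.7,-1.4],[0,0,-1.3],50],
    [[-2.7,1.5,-1.8],[0,0,-2.6],50],
    [[-3.0,2.3,-1.8],[0,0,-3.9],50],
    [[-3.0,3.1,-1.8],[0,0,-5.2],50],
    [[-3.0,4.0,-1.8],[0,0,-6.5],50],
    [[-3.0,4.8,-1.8],[0,0,-7.8],50],
  ],
)

```text
time_s: 13.98
eef_pos: [0.4808, -0.2188, 0.1304]
eef_rot: [0.002, 0.849, 0.528, 0.001]
wrist_force: [-0.1, 0.0, 0.5]
opening: 0.504
```

```bash
python3 - <<'E'
from h import *
im=viewer.camera("top");cv2.imwrite("pics/c3.png",im)
hsv=cv2.cvtColor(im,cv2.COLOR_BGR2HSV)
m=((hsv[...,0]>15)&(hsv[...,0]<32)&(hsv[...,2]>110)&(hsv[...,1]<110)).astype(np.uint8)
n,l,s,ce=cv2.connectedComponentsWithStats(m)
for i in range(1,n):
    if s[i,4]>200:
        cn=cv2.findContours((l==i).astype(np.uint8),cv2.RETR_EXTERNAL,cv2.CHAIN_APPROX_NONE)[0][0]
        e=cv2.minEnclosingCircle(cn);w=world("top",e[0],.053);print(s[i],np.round(e[0],1),w.round(4),"rail",rail(w).round(4))
go();print(monitor.get_obs()["q"].round(2))
E
```

```text
[428 137  40  38 528] [447.5 154.6] [ 0.6687 -0.3538  0.053 ] rail [-0.0709 -0.3905]
[229 141  30  31 732] [243.1 155.6] [0.6734 0.0823 0.053 ] rail [-0.0422  0.0447]
[ 89 147  28  29 284] [104.5 160.5] [0.6675 0.3854 0.053 ] rail [-0.0315  0.3477]
[161 204  31  30 743] [176.4 218.8] [0.538  0.2248 0.053 ] rail [-0.1696  0.1944]
[369 207  31  31 668] [384.6 221. ] [ 0.5283 -0.2153  0.053 ] rail [-0.2035 -0.2445]
[304 233  32  31 766] [319.3 248.4] [ 0.4723 -0.0776  0.053 ] rail [-0.2518 -0.1039]
t 14.025 pos [ 0.4814 -0.225   0.131 ] railpos [-0.2508 -0.2516] heading 64.27 F [-1.13 -5.26  0.76]
[-0.66  0.21  1.81 -0.    1.11 -0.21]
```

View pics/c3.png

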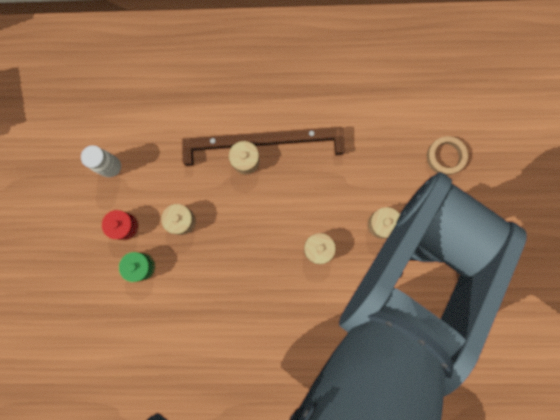

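P2 sits against the rail at (243,156), inside the cheeks. P3 is at (319,248), and P4 at (385,221) is partly under the arm. Now I'll set up behind P4 with the heading along its diagonal to the rail.

```bash
python3 - <<'E'
from h import *
for i in range(4): viewer.camera("scene")
a=np.radians(62.4);d=np.array([np.cos(a),np.sin(a)])
P=np.array([-.208,-.2475]);W=P+d*.2477
ts=[(*unrail(P-.068*d),.09),(*unrail(P-.068*d),.022),(*unrail(P-.04*d),.022),(*unrail(W-.032*d),.022)]
print(W);go(*ts)
E
```

```text
[-0.09324157 -0.02798737]
t 14.225 pos [ 0.4803 -0.2161  0.1294] railpos [-0.2515 -0.2427] heading 63.25 F [-0.36  0.5   0.26]
[ 0.496 -0.28   0.09 ] -> [-0.841  0.713  0.657]
[ 0.496 -0.28   0.022] -> [-0.841  0.713  1.791]
[ 0.507 -0.255  0.022] -> [-0.375  0.694  1.791]
[ 0.613 -0.022  0.022] -> [3.883 0.523 1.792]
```

Request:
move_arm(
  motion=[
    [[-0.84,0.71,0.3],[0,0,-0.29],50],
    [[-0.84,0.71,1.0],[0,0,-0.29],50],
    [[-0.84,0.71,1.79],[0,0,-0.29],50],
    [[-0.84,0.71,1.79],[0,0,-0.29],50],
    [[-0.6,0.7,1.79],[0,0,-0.29],50],
    [[-0.4,0.69,1.79],[0,0,-0.29],50],
    [[-0.4,0.69,1.79],[0,0,-0.29],50],
  ],
)

```text
time_s: 15.1
eef_pos: [0.5083, -0.2555, 0.024]
eef_rot: [0.001, 0.839, 0.543, 0.001]
wrist_force: [-1.2, -0.0, -0.5]
opening: 0.499
```

```bash
python3 - <<'E'
from h import *
im=viewer.camera("scene");viewer.camera("scene")
cv2.imwrite("pics/c4.png",cv2.resize(im[170:300,120:300],None,fx=4,fy=4))
a=np.radians(62.4);d=np.array([np.cos(a),np.sin(a)])
W=np.array([-.0932,-.028]);go((*unrail(W-.032*d),.022))
E
```

```text
t 15.2 pos [ 0.5076 -0.2564  0.0233] railpos [-0.2264 -0.2844] heading 65.78 F [-0.65 -0.47 -1.36]
[ 0.613 -0.022  0.022] -> [4.282 0.005 0.019]
```

View pics/c4.png

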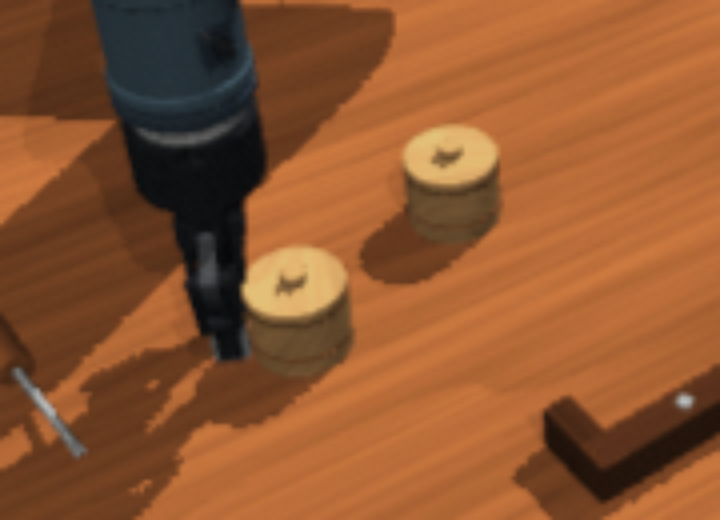

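The gripper is right behind P4, which is upright at (297,285) in the crop, and the awl and P3 are clear. Pushing along the diagonal.

Request:
move_arm(
  motion=[
    [[0.1,0,0],[0,0,0],50],
    [[0.25,0,0],[0,0,0],50],
    [[0.45,0,0],[0,0,0],50],
    [[0.65,0,0],[0,0,0],50],
    [[0.85,0,0],[0,0,0],50],
    [[1.05,0,0],[0,0,0],50],
    [[1.25,0,0],[0,0,0],50],
    [[1.45,0,0],[0,0,0],50],
    [[1.65,0,0],[0,0,0],50],
    [[1.85,0,0],[0,0,0],50],
  ],
)

```text
time_s: 16.45
eef_pos: [0.5527, -0.1548, 0.0224]
eef_rot: [0.0, 0.84, 0.543, -0.0]
wrist_force: [-1.5, -5.2, 3.3]
opening: 0.497
```

Request:
move_arm(
  motion=[
    [[0.2,0,0],[0,0,0],50],
    [[0.4,0,0],[0,0,0],50],
    [[0.6,0,0],[0,0,0],50],
    [[0.8,0,0],[0,0,0],50],
    [[1.0,0,0],[0,0,0],50],
    [[1.2,0,0],[0,0,0],50],
    [[1.4,0,0],[0,0,0],50],
    [[1.6,0,0],[0,0,0],50],
    [[1.7,0,0],[0,0,0],50],
    [[1.7,0,0],[0,0,0],50],
  ],
)

```text
time_s: 17.7
eef_pos: [0.5944, -0.0613, 0.0221]
eef_rot: [-0.0, 0.84, 0.543, 0.0]
wrist_force: [0.6, -1.3, 2.2]
opening: 0.499
```

```bash
python3 - <<'E'
from h import *
feel(1)
a=viewer.camera("top");b=viewer.camera("scene")
cv2.imwrite("pics/c5.png",np.hstack([cv2.resize(a[110:290,150:420],(540,360)),cv2.resize(b[150:330,170:300],(260,360))]))
d=np.array([np.cos(np.radians(62.4)),np.sin(np.radians(62.4))])
go((*unrail(np.array([-.0932,-.028])-.032*d),.022))
E
```

```text
t 17.7 x [-0.129  -0.0943] F [ 0.63 -1.32  2.23] T [-0.181 -0.012 -0.02 ] q [ 8.900e-01 -5.119e+01 -2.632e+01  1.800e-01  1.800e-01  5.000e-02]
t 17.8 pos [ 0.5942 -0.0615  0.0218] railpos [-0.1292 -0.0945] heading 65.73 F [ 1.   -0.    0.41]
[ 0.613 -0.022  0.022] -> [ 0.727  0.02  -0.002]
```

View pics/c5.png

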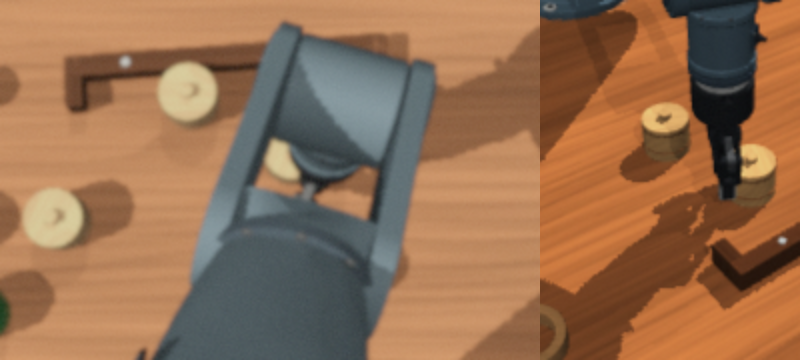

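P4 is still cradled and upright (about (285,160) in the top crop), and P2 hasn't moved. I'll finish the diagonal, then back off, rise and turn square to the rail.

Request:
move_arm(
  motion=[
    [[0.15,0,0],[0,0,0],50],
    [[0.35,0,0],[0,0,0],50],
    [[0.55,0,0],[0,0,0],50],
    [[0.7,0,0],[0,0,0],50],
    [[0.7,0,0],[0,0,0],50],
    [[0.5,0,0],[0,0,0],50],
    [[0.0,0,0],[0,0,0],50],
    [[-0.6,0,-0.6],[0,0,0],50],
    [[-0.7,0,-1.4],[0,0,0],50],
    [[-0.7,0,-1.7],[0,0,0],50],
  ],
)

```text
time_s: 19.05
eef_pos: [0.5781, -0.1026, 0.1273]
eef_rot: [0.002, 0.841, 0.542, 0.002]
wrist_force: [-0.9, -0.6, 0.1]
opening: 0.5
```

```bash
python3 - <<'E'
from h import *
for i in range(2): viewer.camera("scene")
P=np.array([-.095,-.029])
go((*unrail(P-[.095,0]),.12),(*unrail(P-[.07,0]),.022))
E
```

```text
t 19.15 pos [ 0.5783 -0.1015  0.1264] railpos [-0.1473 -0.1336] heading 65.68 F [0.13 0.42 0.02]
[0.53  0.001 0.12 ] -> [ 1.218 -1.436  0.101]
[0.555 0.002 0.022] -> [ 1.409 -1.074  1.736]
```

Request:
move_arm(
  motion=[
    [[0,-0.4,0],[0,0,1.2],50],
    [[0,-0.9,0],[0,0,2.4],50],
    [[0.3,-1.3,0],[0,0,3.6],50],
    [[0.8,-1.5,0],[0,0,4.8],50],
    [[1.2,-1.44,0],[0,0,6.0],50],
    [[1.22,-1.44,0],[0,0,7.2],50],
    [[1.22,-1.44,0],[0,0,7.82],50],
    [[1.22,-1.44,0],[0,0,7.82],50],
    [[1.22,-1.44,0],[0,0,7.82],50],
  ],
)

```text
time_s: 20.27
eef_pos: [0.5277, 0.002, 0.123]
eef_rot: [-0.0, 1.0, 0.029, -0.001]
wrist_force: [0.1, -0.2, -0.9]
opening: 0.499
```

```bash
python3 - <<'E'
from h import *
im=viewer.camera("top");viewer.camera("scene")
cv2.imwrite("pics/c6.png",cv2.resize(im[110:290,150:420],None,fx=2.6,fy=2.6))
hsv=cv2.cvtColor(im,cv2.COLOR_BGR2HSV)
m=((hsv[...,0]>15)&(hsv[...,0]<32)&(hsv[...,2]>110)&(hsv[...,1]<110)).astype(np.uint8)
n,l,s,ce=cv2.connectedComponentsWithStats(m)
for i in range(1,n):
    if s[i,4]>100:
        cn=cv2.findContours((l==i).astype(np.uint8),cv2.RETR_EXTERNAL,cv2.CHAIN_APPROX_NONE)[0][0]
        e=cv2.minEnclosingCircle(cn);w=world("top",e[0],.053);print(s[i],np.round(e[0],1),"rail",rail(w).round(4))
P=np.array([-.095,-.029]);go((*unrail(P-[.075,0]),.022),(*unrail(P-[.04,0]),.022))
E
```

```text
[229 141  30  21 328] [243.2 154.5] rail [-0.0398  0.0444]
[ 89 150  31  26 340] [104.4 164.8] rail [-0.0411  0.348 ]
[161 204  31  31 751] [176.4 218.9] rail [-0.1699  0.1943]
[314 233  22  31 483] [319.8 248.2] rail [-0.2515 -0.1049]
t 20.375 pos [0.528  0.0018 0.1235] railpos [-0.1918 -0.0277] heading 3.21 F [0.41 0.33 0.22]
[0.55  0.002 0.022] -> [0.364 0.023 1.692]
[0.585 0.004 0.022] -> [0.948 0.024 1.691]
```

View pics/c6.png

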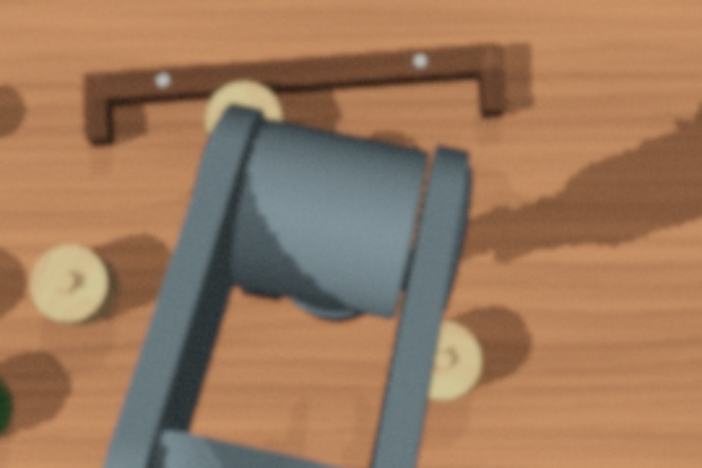

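P4 is hidden under the wrist and everything else is where it should be. Descend and push square to the rail.

Request:
move_arm(
  motion=[
    [[0.36,0.02,0.8],[0,0,0],50],
    [[0.36,0.02,1.6],[0,0,0],50],
    [[0.36,0.02,1.69],[0,0,0],50],
    [[0.6,0.02,1.69],[0,0,0],50],
    [[0.8,0.02,1.69],[0,0,0],50],
    [[1.0,0.02,1.69],[0,0,0],50],
    [[1.15,0.02,1.69],[0,0,0],50],
    [[1.3,0.02,1.69],[0,0,0],50],
    [[1.45,0.02,1.69],[0,0,0],50],
    [[1.6,0.02,1.69],[0,0,0],50],
  ],
)

```text
time_s: 21.62
eef_pos: [0.6233, 0.006, 0.0229]
eef_rot: [-0.0, 1.0, 0.028, -0.002]
wrist_force: [-6.2, -0.1, 6.1]
opening: 0.5
```

```bash
python3 -c "
from h import *
feel(2)"
```

```text
t 21.625 x [-0.0964 -0.0287] F [-6.16 -0.06  6.08] T [-0.099  0.924  0.027] q [ 7.000e-02 -5.411e+01 -2.950e+01  3.900e-01 -2.030e+00 -3.000e-02]
t 21.675 x [-0.0949 -0.0289] F [-2.34 -0.1  -0.24] T [0.069 0.333 0.034] q [ 2.100e-01 -5.469e+01 -2.682e+01 -3.000e-02 -2.900e-01  2.000e-02]
```

Pushing P4 with its usual force. About 19 mm to go.

Request:
move_arm(
  motion=[
    [[0.1,0,0],[0,0,0],50],
    [[0.2,0,0],[0,0,0],50],
    [[0.27,0,0],[0,0,0],50],
    [[0.31,0,0],[0,0,0],50],
    [[0.31,0,0],[0,0,0],50],
  ],
)

```text
time_s: 22.3
eef_pos: [0.6422, 0.0069, 0.0228]
eef_rot: [-0.0, 1.0, 0.028, -0.001]
wrist_force: [-5.0, 0.1, 4.0]
opening: 0.496
```

Request:
move_arm(
  motion=[
    [[0.04,0,0],[0,0,0],50],
    [[0.04,0,0],[0,0,0],50],
  ],
)

```text
time_s: 22.55
eef_pos: [0.6432, 0.007, 0.0227]
eef_rot: [-0.0, 1.0, 0.028, -0.003]
wrist_force: [-10.6, -1.2, 7.6]
opening: 0.5
```

```bash
python3 -c "
from h import *
feel(2)"
```

```text
t 22.55 x [-0.0765 -0.0289] F [-10.62  -1.17   7.6 ] T [-0.136  1.509  0.046] q [ 5.300e-01 -5.469e+01 -3.181e+01  7.000e-01 -2.870e+00  5.000e-02]
t 22.6 x [-0.0765 -0.0288] F [-9.97 -0.68  8.  ] T [-0.157  1.416 -0.007] q [ 5.200e-01 -5.480e+01 -3.177e+01  6.900e-01 -2.850e+00  5.000e-02]
```

Request:
move_arm(
  motion=[
    [[0.04,0,0],[0,0,0],50],
    [[0.04,0,0],[0,0,0],50],
  ],
)

```text
time_s: 22.85
eef_pos: [0.6434, 0.0071, 0.0225]
eef_rot: [-0.0, 1.0, 0.028, -0.005]
wrist_force: [-18.7, -1.9, 14.9]
opening: 0.5
```

```bash
python3 -c "
from h import *
feel(2)"
```

```text
t 22.85 x [-0.0763 -0.0287] F [-18.72  -1.85  14.91] T [-0.451  2.668 -0.053] q [ 1.030e+00 -5.290e+01 -3.452e+01  1.340e+00 -5.250e+00 -3.000e-02]
t 22.9 x [-0.0763 -0.0288] F [-19.38  -1.64  15.23] T [-0.39   2.711  0.005] q [ 1.030e+00 -5.303e+01 -3.447e+01  1.340e+00 -5.220e+00 -3.000e-02]
```

P4 is seated: it stopped at the same depth, with 19 N. Back off well clear and check.

Request:
move_arm(
  motion=[
    [[-0.1,0,0],[0,0,0],50],
    [[-0.3,0,0],[0,0,0],50],
    [[-0.9,0,0],[0,0,0],50],
    [[-1.5,0,-0.6],[0,0,0],50],
    [[-2.2,0,-1.4],[0,0,0],50],
    [[-3.0,0,-2.0],[0,0,0],50],
    [[-3.8,0,-2.5],[0,0,0],50],
    [[-4.3,0,-3],[0,0,0],50],
    [[-4.3,0,-3],[0,0,0],50],
    [[-4.3,0,-3],[0,0,0],50],
  ],
)

```text
time_s: 24.15
eef_pos: [0.3904, -0.0071, 0.2026]
eef_rot: [0.0, 1.0, 0.027, 0.001]
wrist_force: [0.3, 0.4, -0.6]
opening: 0.501
```

```bash
python3 - <<'E'
from h import *
b=viewer.camera("scene");im=viewer.camera("top")
cv2.imwrite("pics/c7.png",np.hstack([cv2.resize(im,(400,300)),cv2.resize(b,(400,300))]))
hsv=cv2.cvtColor(im,cv2.COLOR_BGR2HSV)
m=((hsv[...,0]>15)&(hsv[...,0]<32)&(hsv[...,2]>110)&(hsv[...,1]<110)).astype(np.uint8)
n,l,s,ce=cv2.connectedComponentsWithStats(m)
for i in range(1,n):
    if s[i,4]>100:
        cn=cv2.findContours((l==i).astype(np.uint8),cv2.RETR_EXTERNAL,cv2.CHAIN_APPROX_NONE)[0][0]
        e=cv2.minEnclosingCircle(cn);w=world("top",e[0],.053);print(s[i],np.round(e[0],1),w.round(4),"rail",rail(w).round(4))
go()
E
```

```text
[428 137  40  37 494] [447.4 154.7] [ 0.6683 -0.3536  0.053 ] rail [-0.0713 -0.3903]
[262 138  31  32 739] [277.  153.6] [0.6768 0.0091 0.053 ] rail [-0.0429 -0.0286]
[229 141  30  31 729] [243.1 155.7] [0.6733 0.0822 0.053 ] rail [-0.0423  0.0446]
[ 89 149  24  27 227] [102.8 162.7] [0.6626 0.3889 0.053 ] rail [-0.0361  0.3514]
[161 204  31  30 739] [176.5 219. ] [0.5375 0.2245 0.053 ] rail [-0.1701  0.1941]
[304 233  32  31 761] [319.4 248.2] [ 0.4726 -0.0776  0.053 ] rail [-0.2515 -0.104 ]
t 24.25 pos [ 0.3901 -0.007   0.2017] railpos [-0.33   -0.0289] heading 3.16 F [-0.68  0.01 -0.34]
```

View pics/c7.png

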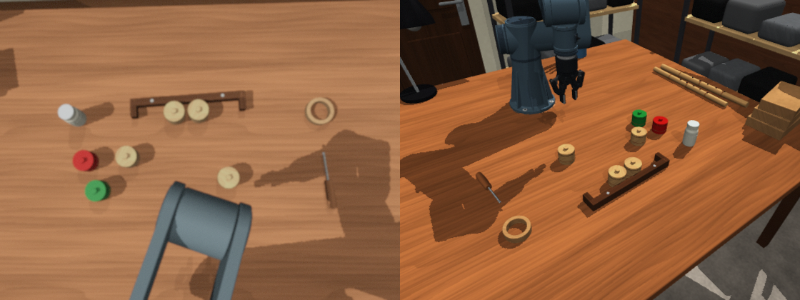

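The picture shows both heavy pots against the rail, inside the cheeks, side by side and upright at (243,156) and (277,154) px in the full frame. The light pots, glue, tape and awl are where they belong. Handing in.

```bash
python3 -c "
from h import *
print(workorder.hand_in())"
```

```text
the job is handed in; nothing more can be done
None
```

The two heavy pots are now against the front of the rail, between the cheeks and side by side, and the job is handed in at about 24 s on the robot's clock.

**Which pots are heavy:** I felt three of the four pots by nudging them.

| Pot (left to right in the top view) | Push force | Moment | Verdict |
|---|---|---|---|
| Leftmost | not touched | – | light, by elimination |
| Second | 8–12 N | 1.1–1.6 N·m | heavy |
| Third | 1–2 N | 0.14–0.25 N·m | light |
| Rightmost | 5–6 N | 0.74–0.85 N·m | heavy |

**Sliding:** I pushed both heavy pots along the bench with a half-open gripper and never lifted them. Each stopped firmly at the rail, where the force rose to about 20 N.

**Last checks:**
- **Position:** the heavy pots measure x = -42 and -43 mm in the rail's frame; touching is -44 mm and camera accuracy is about 2 mm. They are at y = +45 and -29 mm, so there is about 9 mm between them.
- **Light pots:** the third pot moved about 24 mm from the nudge. The leftmost pot was not touched.
- **Bystanders:** the glue jar, tape roll and awl look undisturbed, and the arm is clear of everything.
- **Disagreement:** the two cameras differed by about 3 pixels (a few mm) at the start. I settled the final contact by force instead. No check failed.

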